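# Hold the sprung panel clamp open at the marker for the waiting panel

## Robot

A 7-joint arm with a two-finger parallel gripper is mounted at the origin on the work surface. World frame = base frame: x ahead of the robot, y to its left, z up, the work surface at z = 0. Lengths are in m, angles in degrees, forces in N, time in s.
With the tool pointing down it reaches from about 0.4 to 0.85 m from the base axis. Payload 10.4 kg.
Tool frame: the origin (TCP) lies at the very end of the fingers, on their centre line; the grasp point (between the pads) lies 19 mm behind it (r.grip_point_offset is the distance from the TCP to the grasp point, in m); z points along the fingers, y is the direction in which the jaws open and shut (so a half turn about z gives the same grasp; the last joint's range is limited). The gripper opens to 87 mm and grips with 3 to 60 N. Pads are 19 mm wide; open, the fingers measure 117 mm over their backs; the gripper's body (75 mm by 190 mm) begins 51 mm behind the grasp point.
Start: joints at [-70.623, 19.034, -3.707, 83.658, 1.238, 77.344, -5.071], TCP at [0.221, 0.585, 0.223] pointing down, gripper open.
Joint ranges: [-148.97, 148.97], [-28.65, 121.19], [-84.17, 76.75], [9.2, 138.47], [-72.65, 252.65], [3.7, 117.97], [-149.18, 149.18]. Speed limits (degrees/s): [127.2, 127.2, 159.86, 159.86, 180, 180, 180].

## Interface

Orientations are given as [roll, pitch, yaw] about the fixed x, y, z axes, in that order (R = Rz(yaw) Ry(pitch) Rx(roll)).
In Python, from station import r gives the robot as it stands.
- The arm moves only by the tool arm_command, never from a script. Its argument "commands" is a list of rows, each a list of 6 numbers: the shift along the tool's x, y, z in mm, then the turn, a rotation vector about the tool's x, y, z in degrees. In form: [[dx, dy, dz, ax, ay, az], ...]. A call has 1 to 20 rows; each row shifts and turns the commanded pose from where the row before left it, along the tool's axes as they then stand; what a row does not reach is not made up. A row lasts 1/12 s, in which the tool goes at most 41.7 mm and 7.16 degrees, less where a joint would pass 70% of its speed; a pose out of reach is approached as far as the arm can. A call with a gripper value outside its range is refused whole. "fingers" is the opening, from 0 (shut) to 1 (fully open), set as the call begins (left out, the last holds). The fingers move at their own pace and stop on an object; "newtons" is the grip in N (left out, the last holds). Time passes only in rows, so rows that do not move let the fingers close. It gives the time, the measured TCP pose, the force and the opening at its end, in the units of the state.
- r.get_state(): the state, without advancing time (a new reading comes with each control period).
- r.camera(name): name is "scene" or "top" or "wrist"; returns a dict with "image" (480x640x3 uint8, blue, green, red), "range_z" (480x640 float32, m along the optical axis (not along the pixel's ray), 0 where there is no reading), "K" (3x3 intrinsics, pixels), "position" and "rotation" of the camera in the world; the wrist camera has in their place "T_tool_cam" (4x4, takes a point from camera to tool coordinates, whose origin is the TCP and whose axes are the flange's). Camera axes: x right, y down, z forward; pixel columns grow to the right and rows downward; lengths in m; the calibration is good to about 2 mm. A picture is of the moment at which its call begins: read the wrist's pose just before it.
- r.hand_in(): hands the job in, once; it reports no verdict.
The state is a dict: "time": time; "joint_positions": joint angles; "joint_velocities": joint speeds; "joint_efforts": joint torques, N m; "tcp_pos": TCP position; "tool_rot": TCP orientation; "contact_force": force on the tool from outside, world axes, zero at the start; "wrist_torque": the same for the moment, N m; "finger_gap": finger opening in m.
Only numpy, scipy, OpenCV 4.12 (cv2) and the standard library are available. Lean on these libraries where they do the work, as an engineer would, in place of code of your own. Each camera call takes 0.05 s, during which the arm holds its last target. There are 200 camera calls.

## Task

One of the two small painted panels lies on the blue mat, waiting to be clamped. Take the red handle of the sprung clamp and pull its rod out until the handle's black pointer is level with the marker of that panel's edge colour (yellow panel: yellow marker; green panel: green marker), without pulling clearly past that marker. Finish while still holding the handle there against the spring, and leave the markers, panels and other things where they are.

Things in the scene. Friction and masses are not known exactly. Their poses are not given: they have to be found in the camera images.
- clamp: The fixed clamp: pale wooden board 360 x 140 x 14 mm screwed down flat on the table, with an aluminium square tube (140 long, 26 square, its top 58 above the table) along one half of its centre line. Origin: under the board's middle, on the table. Its own +x axis is the direction in which the rod is pulled out; +y is level, square to the rod; +z up. The rod runs along the board's centre line (own y = 0).
- mouth (a point): Middle of the tube's mouth, out of which the 14 mm steel rod comes, 45 mm above the table; a dark upright stop plate (8 thick, 50 wide, top 59 above the table) stands just at the mouth. Axes as clamp.
- handle (a point): Grasp point in the red handle on the rod's end: an upright block 18 mm thick along the pull, 36 mm wide across it, from 20 to 110 mm above the table; this point is at its middle, 88 mm above the table. Handle and rod slide together in a straight line along the clamp's +x. With the rod fully in, the handle's near face is 42 mm from the mouth. Axes as clamp.
- index (a point): End of the black pointer (5 mm thick along the pull) that sticks out 23 mm from the handle's side towards the markers, 44 mm above the table; its centre line is at the handle's middle along the pull. Axes as clamp.
- mark_yellow (a point): Nose of the yellow marker, a rider 12 mm along the pull (its narrow nose 5 mm) x 28 mm across, its top 40 mm above the table, on a rail beside the rod, 40 to 68 mm off the rod's line on the clamp's -y side. This point lies on the marker's centre line; the pointer passes over it. Pointer and marker are level when they have the same position along the clamp's x. The marker slides stiffly and is to be left alone. Axes as clamp.
- mark_green (a point): Nose of the green marker, alike in shape and on the same rail, always farther out than the yellow one. Axes as clamp.
- jaw (a joint): How far the rod is pulled out, in m: 0 = fully in (as it starts), stops at 0.13. An inner spring pulls it back in: about 6 N at the start of the pull and 50 N/m more, so about 11 N at 0.1 m; if let go it goes back in.
- panel_yellow_center (a point): Centre of the small painted panel with yellow edges, a loose wooden block 92 x 72 x 24 mm lying flat on one of the two mats.
- panel_green_center (a point): Centre of the larger painted panel with green edges, a loose wooden block 128 x 108 x 24 mm lying flat on the other mat.
- mat_blue: Blue mat, 170 x 170 x 4 mm, fixed on the table; the panel on it is the one waiting to be clamped. Origin: middle of its underside.
- mat_grey: Grey mat, the same size; the panel on it is not wanted now. Origin: middle of its underside.
- tape_center (a point): Centre of a loose orange roll of tape lying flat, 84 mm across, 25 high. Leave it.
- jar_center (a point): Centre of a loose brown glass jar, 60 mm across, 85 high. Leave it.
- can_center (a point): Centre of a loose aluminium can, 52 mm across, 150 high. Leave it.
- pastel_red_center (a point): Centre of a loose brick-red pastel stick, 65 x 14 x 14 mm. Leave it.
- pastel_ochre_center (a point): Centre of a loose ochre pastel stick, 60 x 14 x 14 mm. Leave it.

How it is judged:
By the outcome, as a careful person would: the job done as asked, in the order asked, and still so for the second after the job is handed in, while the arm keeps its last pose, push and grip.
It also fails if it takes over 32 s, if anything falls off the work surface, if the arm or the gripper's body presses on something with over 40 N, if the wrist force passes 120 N, or if a joint passes its speed limit or range.

## Working session

There is one attempt and no reset: what is moved stays moved. The work goes in short steps, Python scripts to look and compute and a tool call to move; the robot and the scene stay as the last step left them, time stands still between calls to the robot, and variables do not carry over. Pictures are saved under pics/ and viewed, about 8 in all and at most 12, crops included, and the job is handed in when it is done.

Besides the shell and the picture viewer there is one more tool, called after "Call:" as name(argument=value, ...) on one line, values as JSON. arm_command: Moves the arm, as the interface text tells. Its arguments: {"type":"object","properties":{"commands":{"type":"array"},"fingers":{"type":"number"},"newtons":{"type":"number"}},"required":["commands"]}

```bash
mkdir -p pics
cat > h.py <<'E'
import numpy as np, cv2, pickle
from station import r
def cap(n):
    c=r.camera(n); pickle.dump(c,open(n+'.pkl','wb')); return c
def pts(c):
    z=c['range_z']; K=c['K']; v,u=np.mgrid[0:480,0:640]
    p=np.stack([(u-K[0,2])/K[0,0]*z,(v-K[1,2])/K[1,1]*z,z],-1)
    return p@np.array(c['rotation']).T+c['position']
E
python3 - <<'E'
from h import *
for n in('scene','top'):
    c=cap(n); cv2.imwrite(f'pics/{n}1.png',c['image']); print(n,c['position'],c['K'][0,0])
print(r.get_state())
E
```

```text
scene [ 1.23354263 -0.33151671  0.89261703] 500.8032124473652
top [ 0.39468122 -0.02357623  1.16723312] 486.4332098111866
{'time': 0.1, 'joint_positions': array([-70.62402676,  19.07033207,  -3.7071679 ,  83.70029871,
         1.23834785,  77.34457809,  -5.07127595]), 'joint_velocities': array([-0.06084273, -0.07346861,  0.07453309, -0.1184339 ,  0.0047154 ,
        0.03991662,  0.0091758 ]), 'joint_efforts': array([ 1.35678718e-03, -6.24554229e+01,  2.43775395e-02, -3.90712345e+01,
       -6.14146865e-02,  3.67021607e-02,  7.78026629e-05]), 'tcp_pos': array([0.22050768, 0.58443556, 0.22181941]), 'tool_rot': array([-1.79924777e+02,  4.08301882e-03,  1.59329923e+02]), 'contact_force': array([ 0.26174351,  0.73969374, -0.02727296]), 'wrist_torque': array([0.0218538 , 0.04701094, 0.01300024]), 'finger_gap': 0.08664014806674221}
```

View pics/top1.png

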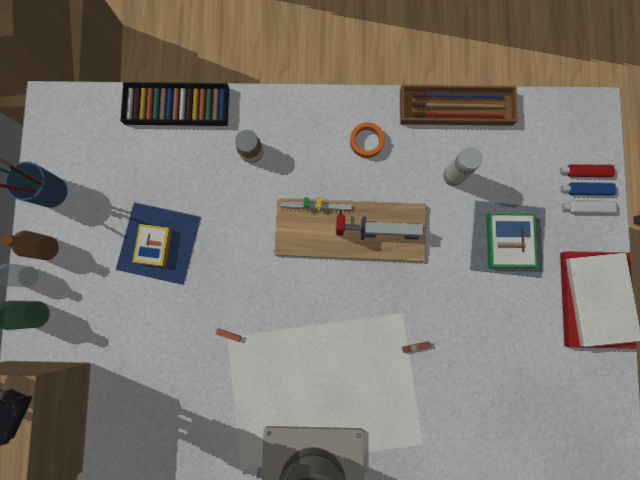

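View pics/scene1.png

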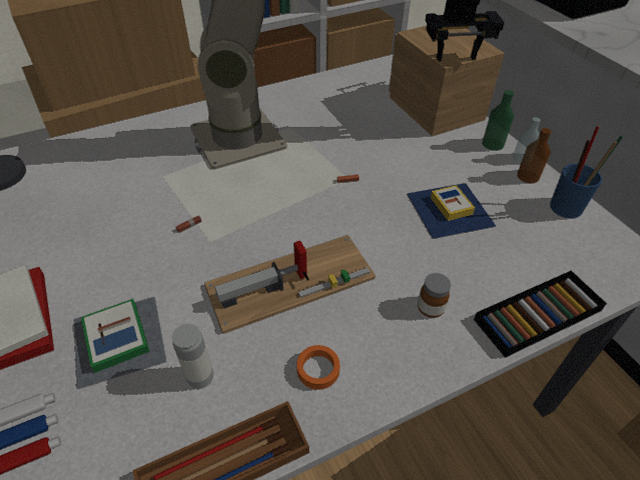

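The top view shows the yellow panel at (152,246) on the blue mat, so the yellow marker at (319,203) is the target. The handle is at (341,224), and the pull goes left in the image (world +y). Next I'll measure these.

Run:
```python
from h import *
C={n:pickle.load(open(n+'.pkl','rb')) for n in('top','scene')}
for n,c in C.items():
    P=pts(c); I=c['image']; h=cv2.cvtColor(I,cv2.COLOR_BGR2HSV).astype(int); H,S,V=h[...,0],h[...,1],h[...,2]
    roi=(P[...,0]>.4)&(P[...,0]<.68)&(P[...,1]>-.25)&(P[...,1]<.2)&(c['range_z']>0)
    z=P[...,2]
    def rep(name,m):
        p=P[m&roi]; print(n,name,len(p),*(np.round(f,4) for f in (np.median(p,0),p.min(0),p.max(0))) if len(p) else '')
    rep('red top',((H<8)|(H>172))&(S>150)&(z>.105))
    rep('red all',((H<8)|(H>172))&(S>150)&(z>.03))
    rep('yel',(abs(H-27)<5)&(S>150)&(z>.03)&(z<.05))
    rep('grn',(abs(H-60)<18)&(S>120)&(z>.03)&(z<.05))
    rep('tube',(z>.055)&(z<.061)&(S<60))
    m=roi&(z>.0115)&(z<.0175)&(abs(H-14)<8)&(S>50)
    q=P[m][:,:2].astype(np.float32); rc=cv2.minAreaRect(q); print(n,'board',rc)
    m=roi&(z>.055)&(z<.061)&(S<60); rc=cv2.minAreaRect(P[m][:,:2].astype(np.float32)); print('tube',rc)
I=C['top']['image'][170:275,265:440]; cv2.imwrite('pics/crop.png',cv2.resize(I,None,fx=4.5,fy=4.5,interpolation=cv2.INTER_CUBIC))
```

```text
Traceback (most recent call last):
  File "h.py", line 8, in pts
    return p@np.array(c['rotation']).T+c['position']
           ~~~~~~~~~~~~~~~~~~~~~~~~~~~^~~~~~~~~~~~~~
ValueError: operands could not be broadcast together with shapes (480,640) (3,)
```

```bash
sed -i "s/np.array(c\['rotation'\]).T/Rotation.from_euler('xyz',c['rotation'],degrees=True).as_matrix().T/; 1i from scipy.spatial.transform import Rotation" h.py
cat > m.py <<'E'
from h import *
C={n:pickle.load(open(n+'.pkl','rb')) for n in('top','scene')}
for n,c in C.items():
    print(c['rotation'])
    P=pts(c); I=c['image']; h=cv2.cvtColor(I,cv2.COLOR_BGR2HSV).astype(int); H,S,V=h[...,0],h[...,1],h[...,2]
    roi=(P[...,0]>.4)&(P[...,0]<.68)&(P[...,1]>-.25)&(P[...,1]<.2)&(c['range_z']>0)
    z=P[...,2]
    def rep(name,m):
        p=P[m&roi]; print(n,name,len(p),*(np.round(f,4) for f in (np.median(p,0),p.min(0),p.max(0))) if len(p) else '')
    rep('red top',((H<8)|(H>172))&(S>150)&(z>.105))
    rep('red all',((H<8)|(H>172))&(S>150)&(z>.03))
    rep('yel',(abs(H-27)<5)&(S>150)&(z>.03)&(z<.05))
    rep('grn',(abs(H-60)<18)&(S>120)&(z>.03)&(z<.05))
    m=roi&(z>.0115)&(z<.0175)&(abs(H-14)<8)&(S>50)
    q=P[m][:,:2].astype(np.float32); print(n,'board',len(q),cv2.minAreaRect(q) if len(q) else '')
    m=roi&(z>.054)&(z<.062)&(S<60); q=P[m][:,:2].astype(np.float32); print('tube',len(q),cv2.minAreaRect(q)if len(q) else '')
I=C['top']['image'][170:275,265:440]; cv2.imwrite('pics/crop.png',cv2.resize(I,None,fx=4.5,fy=4.5,interpolation=cv2.INTER_CUBIC))
E
python3 m.py
```

```text
[-172.62924745    0.9183108   -88.92117265]
top red top 105 [ 0.576  -0.0538  0.1095] [ 0.5599 -0.0624  0.1053] [ 0.5943 -0.0469  0.1147]
top red all 147 [ 0.5712 -0.0537  0.1085] [ 0.5582 -0.0624  0.034 ] [ 0.5943 -0.0461  0.1147]
top yel 40 [ 0.6324 -0.0043  0.0391] [ 0.6184 -0.0101  0.0304] [ 6.424e-01 -6.000e-04  4.300e-02]
top grn 42 [0.6331 0.0255 0.0392] [0.6204 0.0205 0.0321] [0.6441 0.0304 0.0445]
top board 5223 ((0.5755458474159241, -0.07666155695915222), (0.34981727600097656, 0.13921307027339935), 88.51863861083984)
tube 661 ((0.5770851373672485, -0.15507033467292786), (0.04654494673013687, 0.17681315541267395), 3.824949264526367)
[-136.69285051    0.43199404   64.76509994]
scene red top 96 [ 0.581  -0.0574  0.1085] [ 0.564  -0.0659  0.1051] [ 0.5972 -0.0489  0.1125]
scene red all 332 [ 0.593  -0.06    0.0857] [ 0.564  -0.0665  0.0304] [ 0.6096 -0.0481  0.1125]
scene yel 57 [ 0.6386 -0.0067  0.0384] [ 0.6222 -0.0131  0.0308] [ 6.482e-01 -5.000e-04  4.130e-02]
scene grn 61 [0.6407 0.0237 0.0381] [0.6204 0.0171 0.0302] [0.6492 0.0299 0.0423]
scene board 4294 ((0.5791743993759155, -0.07729600369930267), (0.34704604744911194, 0.14202998578548431), 88.77255249023438)
tube 676 ((0.577049970626831, -0.17739441990852356), (0.13898208737373352, 0.04917234927415848), 88.23137664794922)
```

View pics/crop.png

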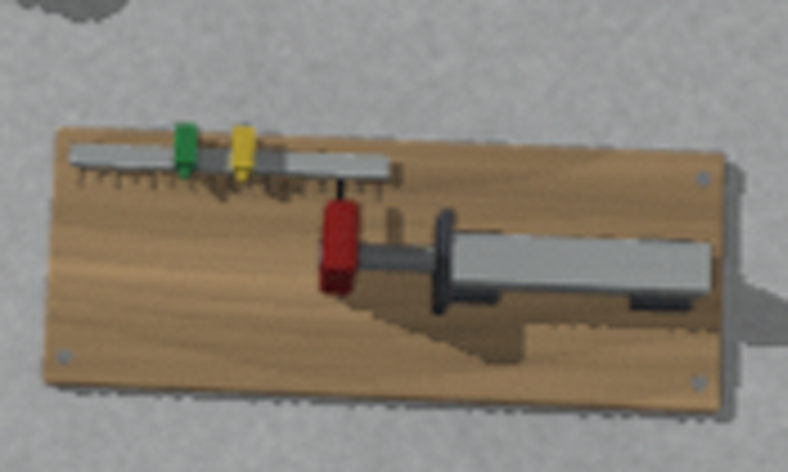

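The crop confirms the layout: handle (340,245), pointer (340,187), yellow marker (242,150), green marker (186,148) in crop pixels. The yellow marker is about 51 mm along the pull. I'll turn to yaw 178.5 and move above the handle.

Call:
arm_command(commands=[[0, 0, 0, 0, 0, -6.4], [0, 0, 0, 0, 0, -6.4], [0, 0, 0, 0, 0, -6.4], [-10, -16, 0, 0, 0, 0], [-18, -30, 0, 0, 0, 0], [-18, -30, 0, 0, 0, 0], [-18, -30, 0, 0, 0, 0], [-18, -30, 0, 0, 0, 0], [-18, -30, 0, 0, 0, 0], [-18, -30, 0, 0, 0, 0], [-18, -30, 0, 0, 0, 0], [-18, -30, 0, 0, 0, 0], [-18, -30, 0, 0, 0, 0], [-18, -30, 0, 0, 0, 0], [-18, -30, 0, 0, 0, 0], [-18, -30, 0, 0, 0, 0], [-18, -30, 0, 0, 0, 0], [-18, -30, 0, 0, 0, 0], [-18, -30, 0, 0, 0, 0]], fingers=0.7, newtons=40)

```text
time: 1.68
tcp_pos: [0.4889, 0.11, 0.2224]
tool_rot: [180.0, -0.0, 178.5]
contact_force: [1.1, 1.4, -0.1]
finger_gap: 0.0609
```

Call:
arm_command(commands=[[-15.6, -27.2, 0, 0, 0, 0], [-15.6, -27.2, 0, 0, 0, 0], [-15.6, -27.2, 0, 0, 0, 0], [-15.6, -27.2, 0, 0, 0, 0], [-15.6, -27.2, 0, 0, 0, 0], [-15.6, -27.2, 0, 0, 0, 0], [0, 0, 0, 0, 0, 0], [0, 0, 0, 0, 0, 0], [0, 0, 0, 0, 0, 0]])

```text
time: 2.43
tcp_pos: [0.5776, -0.0533, 0.222]
tool_rot: [180.0, -0.1, 178.5]
contact_force: [0.2, 0.3, -0.7]
finger_gap: 0.061
```

```bash
cat > w.py <<'E'
from h import *
s=r.get_state(); c=cap('wrist'); pickle.dump(s,open('s.pkl','wb'))
R=Rotation.from_euler('xyz',s['tool_rot'],degrees=True).as_matrix()
T=np.array(c['T_tool_cam']); W=np.eye(4); W[:3,:3]=R; W[:3,3]=s['tcp_pos']; M=W@T
z=c['range_z']; K=c['K']; v,u=np.mgrid[0:480,0:640]
P=np.stack([(u-K[0,2])/K[0,0]*z,(v-K[1,2])/K[1,1]*z,z],-1)@M[:3,:3].T+M[:3,3]
h=cv2.cvtColor(c['image'],cv2.COLOR_BGR2HSV).astype(int); H,S=h[...,0],h[...,1]; Z=P[...,2]
def rep(n,m):
    m=m&(z>0); p=P[m]
    if len(p)>5: print(n,len(p),np.round([np.median(p,0),*np.percentile(p,[2,98],0)],4).tolist(), cv2.minAreaRect(p[:,:2].astype(np.float32))[2])
rep('redtop',((H<8)|(H>172))&(S>150)&(Z>.104)&(Z<.12))
rep('yel',(abs(H-27)<5)&(S>150)&(Z>.036)&(Z<.045))
rep('grn',(abs(H-60)<18)&(S>120)&(Z>.036)&(Z<.045))
rep('tube',(Z>.055)&(Z<.061)&(S<60))
rep('ptr',(h[...,2]<60)&(Z>.04)&(Z<.05)&(P[...,0]>.59)&(P[...,0]<.63))
print(s['tcp_pos'],s['tool_rot'],s['contact_force'])
import sys; cv2.imwrite(f'pics/{sys.argv[1]}.png',c['image'])
E
python3 w.py w1
```

```text
redtop 1069 [[0.5753, -0.0525, 0.1102], [0.5592, -0.0605, 0.1071], [0.5922, -0.0445, 0.1117]] 88.781005859375
yel 295 [[0.6319, -0.0025, 0.0403], [0.6193, -0.0079, 0.0364], [0.6436, 0.0031, 0.0419]] 0.15744557976722717
grn 178 [[0.6291, 0.0278, 0.0401], [0.6199, 0.0224, 0.0362], [0.6371, 0.0327, 0.0419]] 89.07539367675781
tube 5091 [[0.5728, -0.1696, 0.0586], [0.5585, -0.2394, 0.0562], [0.5886, -0.1044, 0.0603]] 86.9429702758789
ptr 6 [[0.6152, -0.0538, 0.0458], [0.6148, -0.0551, 0.0452], [0.6162, -0.0526, 0.0467]] 5.396572589874268
[ 0.57764337 -0.05328655  0.22203641] [ 1.79982915e+02 -5.79613350e-02  1.78536855e+02] [ 0.1772797   0.25052916 -0.72871731]
```

View pics/w1.png

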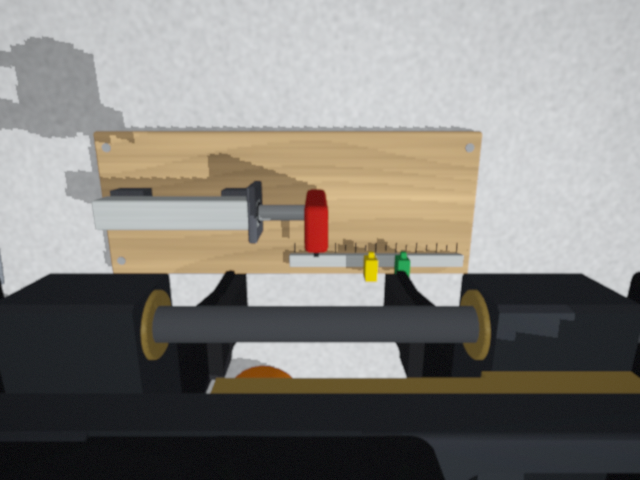

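The wrist view agrees: handle top at (0.5755, -0.0525) and the yellow marker 51 mm along the pull. The tool is centred over the handle, so I'll descend and grip.

Call:
arm_command(commands=[[0, 0, 20, 0, 0, 0], [0, 0, 25, 0, 0, 0], [0, 0, 25, 0, 0, 0], [0, 0, 25, 0, 0, 0], [0, 0, 25, 0, 0, 0], [0, 0, 20, 0, 0, 0], [0, 0, 13, 0, 0, 0], [0, 0, 0, 0, 0, 0], [0, 0, 0, 0, 0, 0], [0, 0, 0, 0, 0, 0]])

```text
time: 3.32
tcp_pos: [0.5788, -0.0535, 0.0709]
tool_rot: [180.0, 0.1, 178.6]
contact_force: [0.0, 0.3, -0.0]
finger_gap: 0.0609
```

Call:
arm_command(commands=[[0, 0, 0, 0, 0, 0], [0, 0, 0, 0, 0, 0], [0, 0, 0, 0, 0, 0], [0, 0, 0, 0, 0, 0], [0, 0, 0, 0, 0, 0], [0, 0, 0, 0, 0, 0], [0, 0, 0, 0, 0, 0], [0, 0, 0, 0, 0, 0], [0, 0, 0, 0, 0, 0], [0, 0, 0, 0, 0, 0]], fingers=0, newtons=35)

```text
time: 4.15
tcp_pos: [0.578, -0.0529, 0.0695]
tool_rot: [179.9, -0.0, 178.6]
contact_force: [-0.8, 4.8, 0.5]
finger_gap: 0.0176
```

Call:
arm_command(commands=[[0, 4, 0, 0, 0, 0], [0, 5, 0, 0, 0, 0], [0, 6, 0, 0, 0, 0], [0, 6, 0, 0, 0, 0], [0, 6, 0, 0, 0, 0], [0, 6, 0, 0, 0, 0], [0, 6, 0, 0, 0, 0], [0, 5, 0, 0, 0, 0], [0, 2, 0, 0, 0, 0], [0, 0, 0, 0, 0, 0], [0, 0, 0, 0, 0, 0], [0, 0, 0, 0, 0, 0], [0, 0, 0, 0, 0, 0]])

```text
time: 5.23
tcp_pos: [0.5791, -0.0108, 0.0695]
tool_rot: [-179.8, 0.0, 178.4]
contact_force: [-0.2, -6.9, -0.7]
finger_gap: 0.0181
```

```bash
python3 w.py w2
python3 - <<'E'
from h import *
a=pickle.load(open('wrist.pkl','rb'))['image']; c=cap('scene'); t=cap('top')
P=pts(c); q=(abs(P-np.array([.62,-.01,.04])).max(-1)<.05)&(c['range_z']>0); v,u=np.where(q); print(u.min(),u.max(),v.min(),v.max())
uu,vv=int(u.mean()),int(v.mean()); x=c['image'][vv-45:vv+45,uu-65:uu+65]
b=cv2.resize(x,(780,540),interpolation=cv2.INTER_CUBIC); cv2.imwrite('pics/s2.png',b)
E
```

```text
redtop 2680 [[0.5817, -0.0105, 0.1099], [0.5597, -0.0189, 0.1051], [0.5928, -0.0021, 0.1114]] 88.4449691772461
yel 52 [[0.6405, 0.0009, 0.0406], [0.6332, -0.002, 0.0396], [0.6428, 0.002, 0.0416]] 66.25352478027344
tube 6511 [[0.5719, -0.1298, 0.0586], [0.5529, -0.1587, 0.0559], [0.586, -0.1032, 0.0601]] 88.96668243408203
[ 0.57906442 -0.01080546  0.06953808] [-1.79826395e+02  1.48595655e-02  1.78382625e+02] [-0.21429769 -6.94804167 -0.65702236]
298 357 248 309
```

View pics/s2.png

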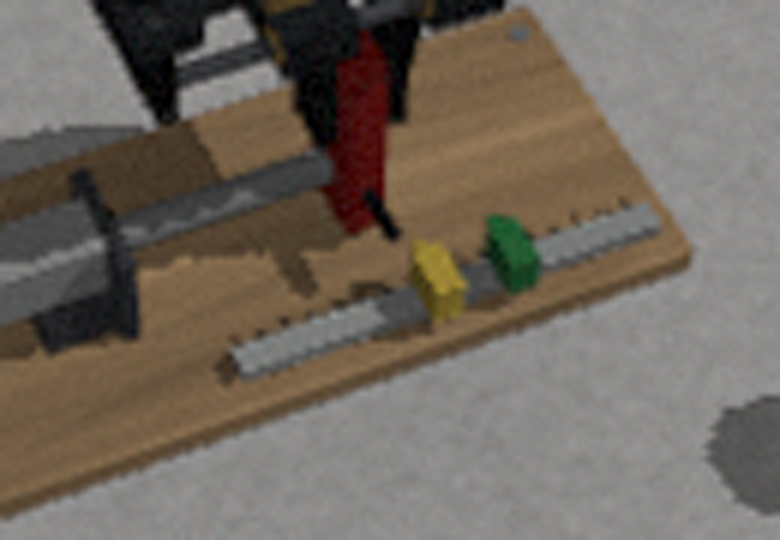

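View pics/w2.png

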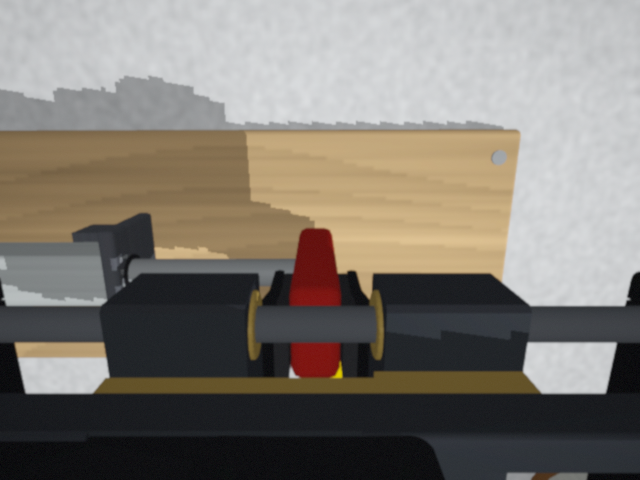

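The scene crop shows the pointer tip (395,238) still short of the yellow marker (438,280), with both markers undisturbed. About 9 mm remain, so I'll pull 7 mm and measure again.

Call:
arm_command(commands=[[0, 2, 0, 0, 0, 0], [0, 2, 0, 0, 0, 0], [0, 2, 0, 0, 0, 0], [0, 1, 0, 0, 0, 0], [0, 0, 0, 0, 0, 0], [0, 0, 0, 0, 0, 0], [0, 0, 0, 0, 0, 0], [0, 0, 0, 0, 0, 0]])

```text
time: 6.05
tcp_pos: [0.5792, -0.0039, 0.0695]
tool_rot: [-179.8, 0.0, 178.4]
contact_force: [-0.2, -7.2, -0.6]
finger_gap: 0.0179
```

```bash
cat > f.py <<'E'
from h import *
import sys
u=np.array([.026,.9997]); 
print({k:np.round(r.get_state()[k],4).tolist() for k in('time','tcp_pos','contact_force','finger_gap')})
for n,w,hh in(('scene',32,22),('top',32,22)):
    c=cap(n); P=pts(c); I=c['image']; h=cv2.cvtColor(I,cv2.COLOR_BGR2HSV).astype(int); H,S,V=h[...,0],h[...,1],h[...,2]
    Z=P[...,2]; s=P[...,:2]@u; roi=(P[...,0]>.55)&(P[...,0]<.66)&(abs(P[...,1])<.06)
    def rep(k,m):
        m=m&roi
        if m.sum()>3: print(n,k,m.sum(),'s pct2/50/98',np.round(np.percentile(s[m],[2,50,98]),4),'mean',np.round(s[m].mean(),4),'x',np.round(np.percentile(P[...,0][m],[2,98]),3))
    rep('yel',(abs(H-27)<6)&(S>130)&(Z>.0375)&(Z<.045))
    rep('grn',(abs(H-60)<18)&(S>120)&(Z>.0375)&(Z<.045))
    rep('ptr',(V<55)&(Z>.036)&(Z<.052)&(P[...,0]>.598)&(P[...,0]<.63))
    rep('red',((H<8)|(H>172))&(S>150)&(Z>.03))
    # predicted edges: project marker/pointer line
    K=c['K']; R=Rotation.from_euler('xyz',c['rotation'],degrees=True).as_matrix()
    q=(np.array([.618,0,.04])-c['position'])@R; uu,vv=int(K[0,0]*q[0]/q[2]+K[0,2]),int(K[1,1]*q[1]/q[2]+K[1,2])
    cv2.imwrite(f'pics/{n}_{sys.argv[1]}.png',cv2.resize(I[vv-25:vv+25,uu-33:uu+33],(792,600),interpolation=cv2.INTER_CUBIC)); print('crop origin',uu-33,vv-25)
E
python3 f.py a
```

```text
{'time': 6.05, 'tcp_pos': [0.5792, -0.0039, 0.0695], 'contact_force': [-0.218, -7.167, -0.554], 'finger_gap': 0.0179}
scene yel 38 s pct2/50/98 [0.0037 0.01   0.0155] mean 0.0096 x [0.627 0.648]
scene grn 34 s pct2/50/98 [0.0352 0.0393 0.0453] mean 0.0399 x [0.629 0.649]
scene ptr 21 s pct2/50/98 [0.0045 0.007  0.0099] mean 0.0072 x [0.599 0.619]
scene red 298 s pct2/50/98 [-0.0413  0.0039  0.0195] mean 0.0019 x [0.569 0.616]
crop origin 297 246
crop origin 283 183
```

View pics/scene_a.png

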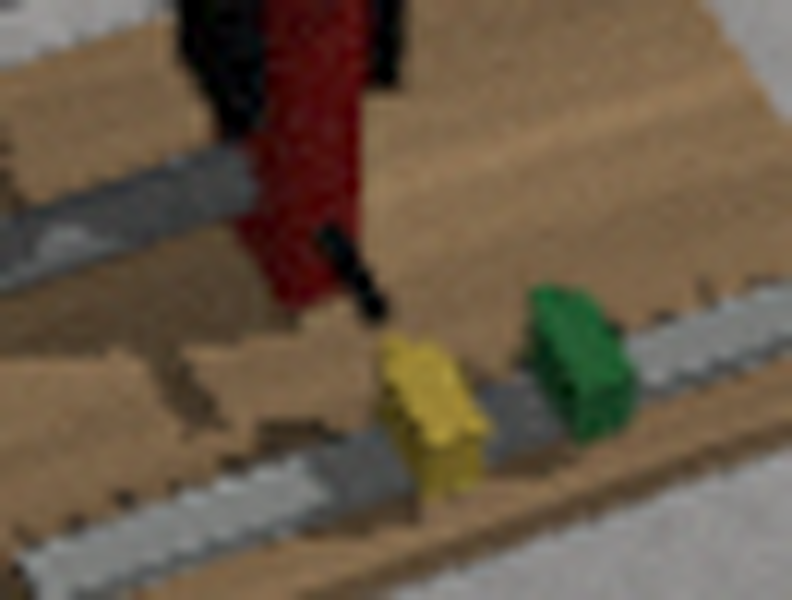

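The pointer (tip at crop (375,310)) reads s=7.2 mm and the marker centre 9.6 mm, so 2.4 mm remain. The first measurement (51.4 minus 49) gives the same figure.

Call:
arm_command(commands=[[0, 1.2, 0, 0, 0, 0], [0, 1.2, 0, 0, 0, 0], [0, 0, 0, 0, 0, 0], [0, 0, 0, 0, 0, 0], [0, 0, 0, 0, 0, 0], [0, 0, 0, 0, 0, 0], [0, 0, 0, 0, 0, 0], [0, 0, 0, 0, 0, 0]])

```text
time: 6.82
tcp_pos: [0.5793, -0.0016, 0.0695]
tool_rot: [-179.8, 0.0, 178.4]
contact_force: [-1.0, -7.9, 0.2]
finger_gap: 0.0176
```

```bash
python3 f.py b
```

```text
{'time': 6.8167, 'tcp_pos': [0.5793, -0.0016, 0.0695], 'contact_force': [-1.0267, -7.9156, 0.1772], 'finger_gap': 0.0176}
scene yel 35 s pct2/50/98 [0.0053 0.0113 0.0163] mean 0.0109 x [0.622 0.648]
scene grn 34 s pct2/50/98 [0.0273 0.0404 0.0464] mean 0.0397 x [0.62  0.647]
scene ptr 23 s pct2/50/98 [0.0069 0.0103 0.0129] mean 0.0099 x [0.598 0.619]
scene red 296 s pct2/50/98 [-0.0392  0.0062  0.0219] mean 0.0035 x [0.578 0.616]
crop origin 297 246
crop origin 283 183
```

View pics/scene_b.png

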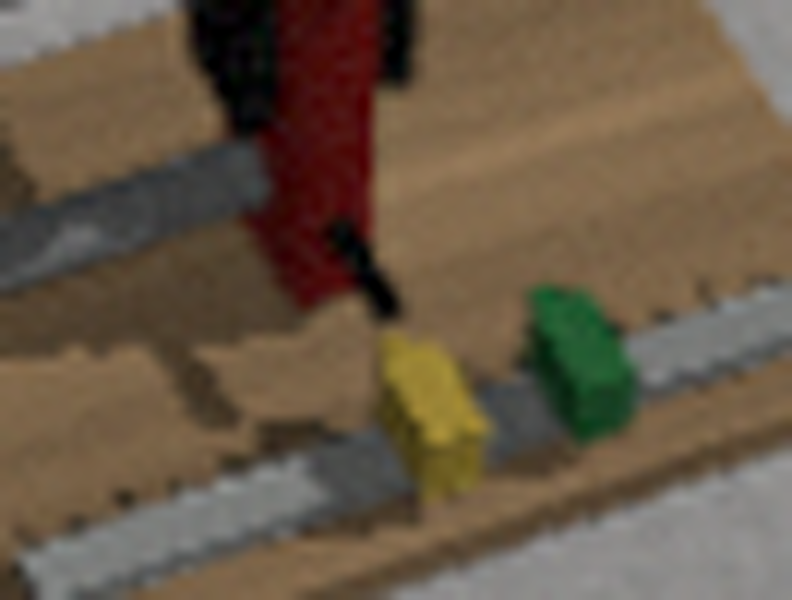

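The pointer tip (390,310), dropped for its extra height, lands on the yellow nose (397,338). Estimates of what remains range from 0 to 1 mm, so I'll add 0.5 mm, check, and hand in.

Call:
arm_command(commands=[[0, 0.5, 0, 0, 0, 0], [0, 0, 0, 0, 0, 0], [0, 0, 0, 0, 0, 0], [0, 0, 0, 0, 0, 0], [0, 0, 0, 0, 0, 0], [0, 0, 0, 0, 0, 0], [0, 0, 0, 0, 0, 0], [0, 0, 0, 0, 0, 0]])

```text
time: 7.58
tcp_pos: [0.5793, -0.0012, 0.0695]
tool_rot: [-179.8, 0.0, 178.4]
contact_force: [0.2, -8.8, 0.5]
finger_gap: 0.0177
```

```bash
python3 f.py c; python3 -c "
from station import r
print(r.hand_in())"
```

```text
{'time': 7.5833, 'tcp_pos': [0.5793, -0.0012, 0.0695], 'contact_force': [0.2222, -8.8455, 0.5015], 'finger_gap': 0.0177}
scene yel 34 s pct2/50/98 [0.0039 0.0092 0.016 ] mean 0.0098 x [0.627 0.648]
scene grn 38 s pct2/50/98 [0.0284 0.04   0.0463] mean 0.0397 x [0.623 0.648]
scene ptr 24 s pct2/50/98 [0.0067 0.0101 0.0124] mean 0.0098 x [0.599 0.619]
scene red 297 s pct2/50/98 [-0.0387  0.0066  0.0215] mean 0.0053 x [0.568 0.614]
crop origin 297 246
crop origin 283 183
the job is handed in; nothing more can be done
None
```

I pulled the clamp's red handle out about 51.7 mm, level with the yellow marker, because the yellow panel is the one on the blue mat. I handed the job in at about 7.6 s while still gripping the handle against the spring.

- **Alignment:** in the last scene-camera check, pointer and yellow marker were both at 9.8 mm along the pull. Single readings scatter by about 1 mm: one frame earlier the pointer read 1 mm short, so I added the last 0.5 mm. The distance measured before the pull was 51–52 mm.
- **Hold:** the spring pulled back with about 8.8 N and the finger gap was 17.7 mm, which fits the 18 mm handle.
- **Not disturbed:** both markers stayed in place within that scatter. I did not re-measure the panels or the other loose objects, but the arm met no contact on its way to the handle.
- **Failed check:** the top camera could not confirm the alignment at the end. It returned no usable marker or pointer readings during the pull, probably because the gripper blocked its view.

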